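# Prop the smoking-wood bin's lid on its stay bar

### The job

Get the steel smoking-wood bin ready for one-handed scooping: swing its lid right back until it stands open by itself, then take the stay bar that is stowed under the upturned red crate tray and lay it level and centred across the bin's two posts, one end in each saddle. Then bring the lid forward and lower it gently, without letting it fall, until it rests half-open on the bar, and let go. Leave all the other things on the table where they are.

Things in the scene. Friction and masses are not known exactly. Their poses are not given: they have to be found in the camera images.
- lid (a joint): hinge angle of the bin's lid, rad: 0 shut, grows as the front edge rises, stop at 1.70. The hinge lies along the bin's far rim and moves freely: let go below about 1.3 the lid falls shut, above about 1.55 it falls back on its stop and stays there. Resting on the stay bar it reads about 0.91. Lid mass about 0.45 kg.
- lid_hinge (a point): middle of the lid's hinge line, fixed to the bin, 120 mm above the table (at the top of the far rim). Its x axis points level from the bin's front (robot side) to its back, its y axis runs along the hinge, z up. The lid is a steel plate 205 mm long from the hinge to its front edge, 136 mm wide, 8 mm thick; its underside lies in the plane of the hinge.
- lid_handle (a point): centre of the grip bar of the black handle on the lid; turns with the lid. The grip is a round bar, 10 mm thick, 110 mm long, parallel to the hinge, its legs at its two ends. It lies 180 mm from the hinge along the lid and its centre stands 53 mm above the lid's underside (45 mm above the upper face), so fingers fit between it and the lid and it can turn between the pads.
- seat (a point): where the middle of the stay bar must come to rest: midway between the two saddles, 8 mm above their floors, 198 mm above the table, 75 mm in front of the hinge line. x axis points from the bin's front to its back, y from one post to the other (the way that the bar must lie), z up.
- bin: stainless bin, fixed, 200 (x) x 140 (y) x 120 mm high; origin at the centre of its underside, axes as the seat's. A post stands on each side of it, 72 to 102 mm from its middle in y, 48 mm wide in x. Each post's top is a saddle: an upward-open notch right along y, 28 mm wide, 14 mm deep, its floor 190 mm above the table.
- bar_mid (a point): centre of the loose stay bar: square steel bar 200 x 16 x 16 mm, about 0.3 kg, with an orange band 50 mm long round its middle. x axis along its length. It starts flat on the table under the crate tray with only its end nearest the robot (its -x end) sticking out about 45 mm. For the posts it has to be held near its middle (the posts leave no room for fingers at its ends).
- crate_front (a point): middle of the open front edge of the upturned red crate tray, at table height; fixed. x axis points into the tray (away from the robot), y along the front edge, z up. The tray is 210 mm deep, 200 mm wide and 50 mm high, slatted top 8 mm thick, open only at the front, with clear height 42 mm inside.
- ramekin_mid (a point): bystander: centre of a white ceramic ramekin, 84 mm across, 45 mm high, standing beside the place where the bar sticks out.
- measuring_cup_mid (a point): bystander: centre of a glass measuring cup, 84 mm across, 90 mm high, handle towards the robot; standing on the other side of the place where the bar sticks out.
- spice_jar_mid (a point): bystander: centre of an amber jar, 48 mm across, 85 mm high, standing on the crate tray.
- tongs_mid (a point): bystander: centre of steel tongs, 190 mm long, 12 mm thick, laid crosswise on the crate tray.
- spatula_mid (a point): bystander: middle of a wooden spatula 260 mm long lying on the table.
- oil_bottle_mid (a point): bystander: centre of a green oil bottle, 64 mm across, 170 mm high.
- scoop_mid (a point): bystander: near the middle of an aluminium scoop with a wooden handle, 195 mm long, 35 mm high, lying on the table behind the bin, parallel to it.
- stay_bar: the same stay bar; origin at the centre of its underside.
There are look-alikes about, which are no part of the job. Leave any turquoise look-alike of the bin alone.

How it is judged:
By the outcome, as a careful person would: the job done as asked, in the order asked, and still so for the second after the job is handed in, with the robot touching nothing.
It also fails if it takes over 69 s, if anything falls off the work surface, if the arm or the gripper's body presses on something with over 40 N, if the wrist force passes 120 N, or if a joint passes its speed limit or range.

### The arm

A 6-joint arm with a two-finger parallel gripper is mounted at the origin on the work surface. World frame = base frame: x ahead of the robot, y to its left, z up, the work surface at z = 0. Lengths are in m, angles in rad, forces in N, time in s.
With the tool pointing down it reaches from about 0.425 to 0.95 m from the base axis. Payload 3.5 kg.
Tool frame: the origin (TCP) lies on the centre line of the jaws, within the pads' length; the fingertips stand 14 mm ahead of it and the grasp point (between the pads) lies 5 mm behind it (ctrl.finger_overhang is the distance from the TCP to the fingertips, in m); z points along the fingers, y is the line along which they close (so a half turn about z gives the same grasp; the last joint's range is limited). The gripper opens to 85 mm and grips with 20 to 120 N. Pads are 22 mm wide; open, the fingers measure 114 mm over their backs; the gripper's body (76 mm by 85 mm) begins 54 mm behind the grasp point. The pads swing forward as they close: fully open they stand 13 mm farther back than shut.
Start: joints at [1.061, 0.286, 1.577, -0, 1.279, -0.15], TCP at [0.238, 0.632, 0.21] pointing down, gripper open.
Joint ranges: [-2.77, 2.77], [-0.9, 2.22], [0.21, 2.48], [-1.53, 4.67], [0.24, 2.81], [-2.84, 2.84]. Speed limits (rad/s): [2.79, 2.79, 3.14, 3.14, 3.14, 3.14].

### API

Orientations are given as a unit quaternion [x, y, z, w].
In Python, from plant import ctrl gives the robot as it stands.
- The arm moves only by the tool send_rows, never from a script. Its argument "moves" is text: rows parted by semicolons, each of 7 numbers parted by spaces: the turn, a rotation vector about the tool's x, y, z in units of 360 degrees (1.0 is 360 degrees), then the shift along the tool's x, y, z in units of 20 cm (1.0 is 20 cm), then the gripper's target within -1 to 1 (fully open at 1, half-way at 0, shut at -1). A call has 1 to 12 rows; each row is the pose to reach, as a shift and turn from the pose commanded when the call began, along the tool's axes at that moment, turning the shorter way round; what a row does not reach only later rows make up. A row lasts 1/8 s, in which the tool goes at most 62.5 mm and 10.7 degrees, less where a joint would pass 70% of its speed; a pose out of reach is approached as far as the arm can. A call with a number of a shift or a turn outside -1 to 1 is refused whole. A call with a gripper value outside its range is refused whole. The fingers move at their own pace and stop on an object; "newtons" is the grip in N (left out, the last holds). Time passes only in rows, so rows that repeat a pose let the fingers close. It gives the time, the measured TCP pose, the force, the opening and the grip force at its end, in the units of the state.
- ctrl.get_state(): the state, without advancing time (a new reading comes with each control period).
- ctrl.read_camera(name): name is "scene" or "side" or "wrist"; returns a dict with "image" (384x512x3 uint8, red, green, blue), "fovy" (degrees; the focal length in pixels is half the picture's height over the tangent of half this angle, whatever the lens; pixels are square), "cx", "cy" (the principal point, pixels), "extrinsics" (4x4, takes a point from camera to world coordinates). Camera axes: x right, y up, looking along -z (the intrinsics and any distortion apply to the point x, -y, -z); pixel columns grow to the right and rows downward; lengths in m; the calibration is good to about 2 mm. A picture is of the moment at which its call begins. There is no depth.
- ctrl.sign_off(): hands the job in; it is judged then, once.
The state is a dict: "time": time; "qpos": joint angles; "dq": joint speeds; "joint_efforts": joint torques, N m; "eef_pos": TCP position; "tcp_rot": TCP orientation; "contact_force": force on the tool from outside, world axes, zero at the start; "wrist_torque": the same for the moment, N m; "opening": opening from 0.0 (shut) to 1.0 (fully open); "finger_force": force on a finger pad.
Only numpy, scipy, OpenCV 4.12 (cv2) and the standard library are available. Lean on these libraries where they do the work, as an engineer would, in place of code of your own. Each camera call takes 0.05 s, during which the arm holds its last target. There are 200 camera calls.

## Working session

There is one attempt and no reset: what is moved stays moved. The work goes in short steps, Python scripts to look and compute and a tool call to move; the robot and the scene stay as the last step left them, time stands still between calls to the robot, and variables do not carry over. Pictures are saved under pics/ and viewed, at most 10 in all, crops included, and the job is handed in when it is done.

Besides the shell and the picture viewer there is one more tool, called after "Emit:" in YAML: its name, and indented under it one key for each argument. send_rows: Moves the arm, as the interface text tells. Its arguments: {"type":"object","properties":{"moves":{"type":"string"},"newtons":{"type":"number"}},"required":["moves"]}

```bash
ls; mkdir -p pics
cat > h.py <<'E'
import numpy as np, cv2
from plant import ctrl
from scipy.spatial.transform import Rotation as R
def snap(name,fn):
    c=ctrl.read_camera(name); cv2.imwrite('pics/'+fn,c['image'][:,:,::-1])
    np.savez('pics/'+fn+'.npz',**{k:v for k,v in c.items()}); return c
E
python3 - <<'E'
from h import *
import cv2
a=snap('scene','s0.png');b=snap('side','d0.png');w=snap('wrist','w0.png')
for c in (a,b,w): print({k:(v if k!='image' else 0) for k,v in c.items()})
print(ctrl.get_state(),ctrl.finger_overhang)
E
```

```text
pics
{'image': 0, 'fovy': 51.43372298118071, 'cx': 259.1252507317894, 'cy': 192.41266825826648, 'extrinsics': array([[-0.07145865, -0.69835392,  0.71217657,  1.33070923],
       [ 0.99724314, -0.03570842,  0.06504642,  0.07847308],
       [-0.01999472,  0.71486132,  0.69898033,  1.01268583],
       [ 0.        ,  0.        ,  0.        ,  1.        ]])}
{'image': 0, 'fovy': 51.10983566658664, 'cx': 251.94911279371226, 'cy': 180.4069114032294, 'extrinsics': array([[ 0.68475869,  0.41226322, -0.60095306, -0.24523682],
       [-0.72874212,  0.39454902, -0.5597017 , -0.69443758],
       [ 0.00636102,  0.8212004 ,  0.57060445,  0.83959876],
       [ 0.        ,  0.        ,  0.        ,  1.        ]])}
{'image': 0, 'fovy': 61.03008931768779, 'cx': 256.3228349211623, 'cy': 193.24999788572555, 'extrinsics': array([[ 0.35321928, -0.89635233, -0.26793401,  0.16760312],
       [ 0.93553359,  0.33731565,  0.10485728,  0.65789941],
       [-0.00361074, -0.28769888,  0.95771411,  0.37298627],
       [ 0.        ,  0.        ,  0.        ,  1.        ]])}
{'time': 0.15, 'qpos': array([ 1.06102291e+00,  2.86993041e-01,  1.57782047e+00,  3.24521661e-05,
        1.27860588e+00, -1.49996623e-01]), 'dq': array([ 0.00155932, -0.00337084, -0.00530001, -0.0006219 ,  0.00102241,
        0.00055243]), 'joint_efforts': array([ 1.62253749e-03, -4.06601429e+01, -2.93144649e+01, -1.63325067e-04,
        3.92313188e-03,  6.25514787e-06]), 'eef_pos': array([0.23733911, 0.63131973, 0.20845535]), 'tcp_rot': array([ 1.78924309e-01,  9.83862418e-01, -8.59089521e-04, -3.10568570e-04]), 'contact_force': array([-0.02989455,  0.166926  , -0.48488929]), 'wrist_torque': array([ 0.01233801, -0.00764108,  0.0195505 ]), 'finger_force': 0.0, 'opening': 0.9970381526258428} 0.014
```

Run:
```python
import cv2,numpy as np
for n in('s0','d0'):
    cv2.imwrite(f'pics/{n}b.png',cv2.resize(cv2.imread(f'pics/{n}.png'),(800,600),interpolation=cv2.INTER_CUBIC))
```

```text
(no output)
```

View pics/s0b.png

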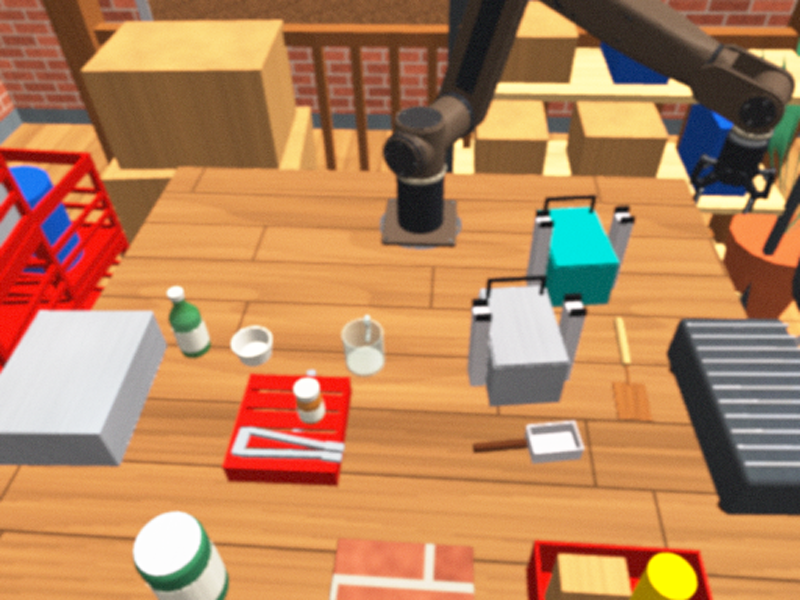

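View pics/d0b.png

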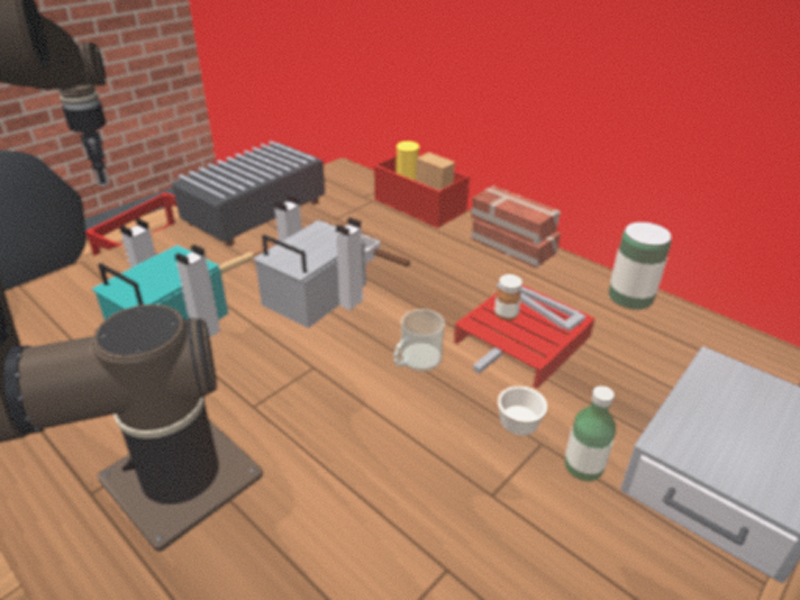

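The scene picture shows the steel bin with its handle ends at about (487,283) and (546,278) of 800x600. The red tray is at (290,425), and the turquoise look-alike is nearer the robot. The side picture shows the handle at (264,238)-(304,250) and the bar end at (482,365).

```bash
cat >> h.py <<'E'
def load(fn): return dict(np.load('pics/'+fn+'.npz'))
def ray(c,u,v):
    f=192/np.tan(np.radians(float(c['fovy']))/2); E=c['extrinsics']
    d=E[:3,:3]@np.array([(u-c['cx'])/f,-(v-c['cy'])/f,-1.]); return E[:3,3],d/np.linalg.norm(d)
def tri(obs):
    A=np.zeros((3,3));b=np.zeros(3);L=[]
    for c,u,v in obs:
        o,d=ray(c,u,v);P=np.eye(3)-np.outer(d,d);A+=P;b+=P@o;L.append((o,P))
    x=np.linalg.solve(A,b);return x,[round(float(np.linalg.norm(P@(x-o)))*1e3,1) for o,P in L]
def onz(c,u,v,z):
    o,d=ray(c,u,v);return o+d*(z-o[2])/d[2]
def proj(c,p):
    f=192/np.tan(np.radians(float(c['fovy']))/2);E=c['extrinsics'];q=E[:3,:3].T@(np.asarray(p)-E[:3,3])
    return np.array([c['cx']+f*q[0]/-q[2],c['cy']-f*q[1]/-q[2]])
E
python3 - <<'E'
from h import *
np.set_printoptions(precision=3,suppress=True)
s=load('s0.png');d=load('d0.png');k=.64
for n,a,b in [('hR',(487,283),(304,250)),('hL',(546,278),(264,238)),('postR',(482,308),(349,228)),('postL',(573,305),(289,208)),
 ('trayfrontL',(351,379),(458,326)),('trayfrontR',(250,377),(540,368)),('traybackL',(341,470),(510,285)),('traybackR',(230,466),(593,322)),('ramekin top',(252,339),(523,399)),('cup top',(363,330),(424,322)),('bottletop',(176,293),(602,393))]:
    print(n,*tri([(s,a[0]*k,a[1]*k),(d,b[0]*k,b[1]*k)]))
print('barend',onz(d,482*k,366*k,.008))
E
```

```text
hR [0.414 0.162 0.173] [3.2, 3.2]
hL [0.393 0.275 0.167] [3.2, 3.2]
postR [0.513 0.143 0.194] [4.0, 4.0]
postL [0.491 0.312 0.188] [4.8, 4.8]
trayfrontL [ 0.571 -0.107  0.041] [5.3, 5.3]
trayfrontR [ 0.576 -0.303  0.044] [0.5, 0.5]
traybackL [ 0.769 -0.098  0.037] [4.8, 4.8]
traybackR [ 0.774 -0.298  0.038] [6.4, 6.4]
ramekin top [ 0.481 -0.325  0.049] [2.3, 2.3]
cup top [ 0.484 -0.09   0.091] [4.6, 4.6]
bottletop [ 0.468 -0.459  0.164] [1.1, 1.1]
barend [ 0.54  -0.2    0.008]
```

```bash
cat >> h.py <<'E'
def down(phi,tilt=0,about='y'):
    "tool down, tool y at world yaw phi (deg); tilt deg about own tool axis"
    p=np.radians(phi); y=np.array([np.cos(p),np.sin(p),0]); z=np.array([0,0,-1.]); x=np.cross(y,z)
    return R.from_matrix(np.c_[x,y,z])*R.from_euler(about,tilt,degrees=True)
def rows(*targets):
    s=ctrl.get_state(); p0=s['eef_pos'];r0=R.from_quat(s['tcp_rot'])
    for p,r in targets:
        t=(r0.inv()*r).as_rotvec()/(2*np.pi); d=r0.inv().apply(np.asarray(p)-p0)/.2
        print(' '.join(f'{v:.3f}' for v in np.r_[t,d]),' rows>=%.1f'%max(np.linalg.norm(d)*.2/.0625,np.linalg.norm(t)*360/10.7))
E
python3 - <<'E'
from h import *
np.set_printoptions(precision=3,suppress=True)
s=load('s0.png');d=load('d0.png');k=.64
for n,a,b in [('tqR',(543,218),(197,255)),('tqL',(623,215),(138,230)),('jar top',(308,386),(510,283))]:
    print(n,*tri([(s,a[0]*k,a[1]*k),(d,b[0]*k,b[1]*k)]))
r=down(40);rows(([.30,.50,.34],r),([.36,.38,.34],down(25)),([.33,.46,.34],r))
E
```

```text
tqR [0.238 0.277 0.197] [5.5, 5.5]
tqL [0.211 0.452 0.192] [3.9, 3.9]
jar top [ 0.659 -0.164  0.129] [3.2, 3.2]
-0.000 0.000 0.082 -0.524 -0.505 -0.657  rows>=3.1
-0.000 0.000 0.123 -1.016 -0.961 -0.656  rows>=4.9
-0.000 0.000 0.082 -0.735 -0.640 -0.657  rows>=3.8
```

Emit:
send_rows:
  moves: "0 0 0.04 -0.3 -0.3 -0.65 1;0 0 0.08 -0.65 -0.6 -0.65 1;0 0 0.12 -1 -0.95 -0.65 1;0 0 0.12 -1 -0.95 -0.65 1;0 0 0.12 -1 -0.95 -0.65 1;0 0 0.12 -1 -0.95 -0.65 1"

```text
time: 0.9
eef_pos: [0.3597, 0.3811, 0.3412]
tcp_rot: [0.531, 0.848, 0.001, 0.001]
contact_force: [1.0, 0.5, 0.7]
opening: 0.998
finger_force: 0.0
```

Run:
```python
from h import *
print(ctrl.get_state()['eef_pos'])
rows(([.41,.215,.29],down(9)))
```

```text
[0.35968912 0.38110348 0.34118216]
0.000 -0.000 0.047 -0.857 -0.137 0.256  rows>=2.9
```

Emit:
send_rows:
  moves: "0 0 0.024 -0.43 -0.07 0.13 1;0 0 0.047 -0.857 -0.137 0.256 1;0 0 0.047 -0.857 -0.137 0.256 1;0 0 0.047 -0.857 -0.137 0.256 1;0 0 0.047 -0.857 -0.137 0.256 1"

```text
time: 1.52
eef_pos: [0.4088, 0.2183, 0.2881]
tcp_rot: [0.648, 0.762, 0.0, -0.0]
contact_force: [-0.7, 0.5, 0.1]
opening: 1.001
finger_force: 0.0
```

Run:
```python
from h import *
s=ctrl.get_state();print(s['eef_pos'],s['dq'])
c=snap('wrist','w1.png')
cv2.imwrite('pics/w1b.png',cv2.resize(cv2.imread('pics/w1.png'),(800,600),interpolation=cv2.INTER_CUBIC))
```

```text
[0.40876455 0.21831106 0.28812783] [ 0.02654672 -0.00160983 -0.01728462 -0.00392651  0.00143776 -0.00099531]
```

View pics/w1b.png

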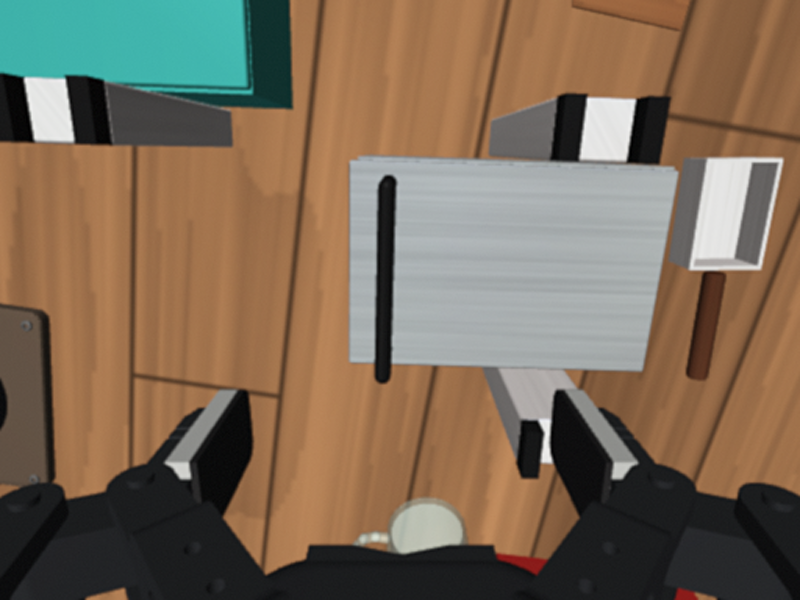

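The wrist picture shows the grip bar from (389,180) to (383,380), and the lid's hinge edge from (677,170) to (642,370). The left saddle notch is at about (583-633, 97-160). The right post is partly hidden by a finger.

Run:
```python
from h import *
np.set_printoptions(precision=4,suppress=True)
w=load('w1.png');s=load('s0.png');d=load('d0.png');k=.64
P=lambda u,v,z:onz(w,u*k,v*k,z)
a,b=P(389,178,.173),P(383,382,.173);print('handle',a,b,(a+b)/2,np.linalg.norm(a-b),np.degrees(np.arctan2(*(a-b)[1::-1])))
c,e=P(677,170,.128),P(642,370,.128);f,g=P(350,160,.128),P(350,362,.128);print('lid',c,e,f,g)
for q in((c-e),(f-g),(c-f),(e-g)):print(np.linalg.norm(q),np.degrees(np.arctan2(q[1],q[0])))
print('notchL',P(555,97,.204),P(668,97,.204),P(551,160,.204),P(662,163,.204),P(584,130,.19),P(633,130,.19))
print('notchR',P(529,478,.204),P(540,420,.204))
print('tri',tri([(w,389*k,180*k),(s,546*k,278*k),(d,264*k,238*k)]),tri([(w,383*k,380*k),(s,487*k,283*k),(d,304*k,250*k)]))
```

```text
handle [0.3918 0.2752 0.173 ] [0.4066 0.1564 0.173 ] [0.3992 0.2158 0.173 ] 0.11976781401024568 97.10395047521169
lid [0.5661 0.3059 0.128 ] [0.5845 0.1726 0.128 ] [0.3658 0.2795 0.128 ] [0.3836 0.146  0.128 ]
0.13454150715029814 97.83999765814238
0.13460880508425566 97.56850315941075
0.20201649477770403 7.521359338844462
0.20265396870596025 7.540961634453788
notchL [0.4614 0.3245 0.204 ] [0.5121 0.3328 0.204 ] [0.4663 0.2973 0.204 ] [0.5183 0.3044 0.204 ] [0.4828 0.314  0.19  ] [0.5064 0.3179 0.19  ]
notchR [0.4966 0.1253 0.204 ] [0.4939 0.1625 0.204 ]
tri (array([0.3927, 0.2744, 0.1673]), [1.0, 3.3, 3.2]) (array([0.4102, 0.1597, 0.1734]), [4.2, 4.9, 3.6])
```

```bash
cat >> h.py <<'E'
H=np.array([.5768,.2396,.12]);YAW=7.6
bx=np.array([np.cos(np.radians(YAW)),np.sin(np.radians(YAW)),0]);by=np.array([-bx[1],bx[0],0]);ez=np.array([0,0,1.])
def handle(th): # grip centre
    a=th+np.arctan2(.053,.18);return H+.18764*(-np.cos(a)*bx+np.sin(a)*ez)
E
python3 - <<'E'
from h import *
s=ctrl.get_state();print(s['eef_pos'],handle(0))
rows((handle(0)-.005*ez,down(YAW)))
E
```

```text
[0.40880378 0.2187425  0.28855668] [0.39838179 0.21579393 0.17299983]
0.000 -0.000 0.005 -0.006 -0.054 0.603  rows>=1.9
```

Emit:
send_rows:
  moves: "0 0 0.005 -0.006 -0.054 0.2 1;0 0 0.005 -0.006 -0.054 0.4 1;0 0 0.005 -0.006 -0.054 0.603 1;0 0 0.005 -0.006 -0.054 0.603 1;0 0 0.005 -0.006 -0.054 0.603 1;0 0 0.005 -0.006 -0.054 0.603 -1;0 0 0.005 -0.006 -0.054 0.603 -1;0 0 0.005 -0.006 -0.054 0.603 -1;0 0 0.005 -0.006 -0.054 0.603 -1;0 0 0.005 -0.006 -0.054 0.603 -1"
  newtons: 30

```text
time: 2.82
eef_pos: [0.3985, 0.2146, 0.1677]
tcp_rot: [0.66, 0.752, 0.0, 0.0]
contact_force: [0.1, -0.0, 0.4]
opening: 0.001
finger_force: 0.0
```

Run:
```python
from h import *
s=ctrl.get_state();p=s['eef_pos'];print(p,s['opening'],s['contact_force'],s['finger_force'])
rows((handle(0)-.005*ez,down(YAW)))
d0=p-handle(0)+.005*ez
r=R.from_quat(s['tcp_rot'])
for th in np.linspace(.15,1.66,11): rows((handle(th)-.005*ez,r))
```

```text
[0.39851177 0.21464182 0.16774728] 0.001069603783777484 [ 0.12399105 -0.01289472  0.40084423] 0.0
0.000 0.000 -0.000 0.006 0.000 -0.001  rows>=0.0
0.000 0.000 0.000 0.006 0.050 -0.133  rows>=0.5
0.000 0.000 0.000 0.006 0.119 -0.256  rows>=0.9
0.000 0.000 0.000 0.006 0.206 -0.368  rows>=1.3
0.000 0.000 0.000 0.007 0.309 -0.465  rows>=1.8
0.000 0.000 0.000 0.007 0.425 -0.546  rows>=2.2
0.000 0.000 0.000 0.007 0.553 -0.608  rows>=2.6
0.000 0.000 0.000 0.008 0.688 -0.650  rows>=3.0
0.000 0.000 0.000 0.008 0.828 -0.672  rows>=3.4
0.000 0.000 0.000 0.008 0.969 -0.672  rows>=3.8
0.000 0.000 0.000 0.009 1.109 -0.651  rows>=4.1
0.000 0.000 0.000 0.009 1.244 -0.609  rows>=4.4
```

Run:
```python
from h import *
c=snap('wrist','w2.png')
a=cv2.imread('pics/w2.png');d=snap('side','d2.png');b=cv2.imread('pics/d2.png')[100:230,120:270]
cv2.imwrite('pics/w2b.png',np.hstack([cv2.resize(a,(420,315)),cv2.resize(b,(364,315),interpolation=cv2.INTER_CUBIC)]))
```

```text
(no output)
```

View pics/w2b.png

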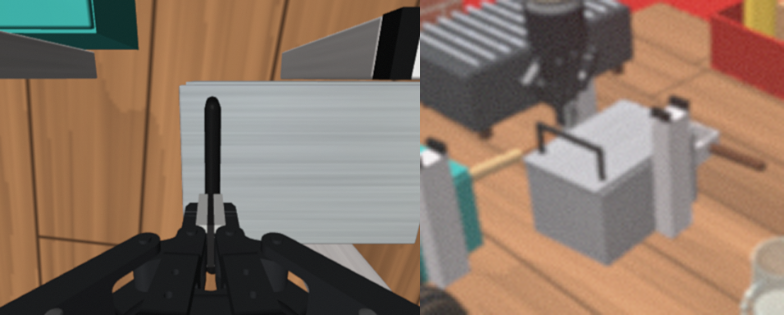

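Run:
```python
from h import *
a=cv2.imread('pics/w2.png')[90:384,150:400]
b=cv2.imread('pics/d2.png')[100:230,120:270]
cv2.imwrite('pics/w2c.png',np.hstack([cv2.resize(a,(383,450),interpolation=cv2.INTER_CUBIC),cv2.resize(b,(417,450),interpolation=cv2.INTER_CUBIC)]))
c=load('d2.png.npz'[:-4]);s=ctrl.get_state();print(proj(c,s['eef_pos']),[proj(c,handle(0)+k*.055*by) for k in(-1,0,1)])
w=load('w2.png');print([proj(w,handle(0)+k*.055*by) for k in(-1,0,1)],proj(w,s['eef_pos']-.014*ez))
```

```text
[181.00528066 157.72779585] [array([193.46374417, 161.60578005]), array([180.59833092, 156.16839588]), array([168.24924873, 150.94923169])]
[array([259.02945532, 324.32604842]), array([258.89153661, 237.60092203]), array([258.72580479, 133.38654896])] [258.54743528 225.65270365]
```

View pics/w2c.png

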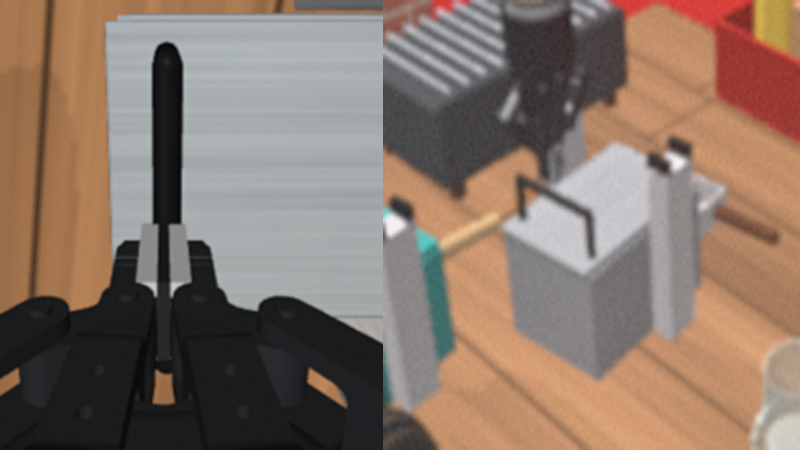

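Run:
```python
from h import *
np.set_printoptions(precision=4,suppress=True)
for fn,eef,r in [('w1.png',np.array([.4088,.2185,.2884]),R.from_quat([.648,.762,0,0])),('w2.png',ctrl.get_state()['eef_pos'],R.from_quat(ctrl.get_state()['tcp_rot']))]:
    w=load(fn);E=w['extrinsics']
    print(fn,r.inv().apply(E[:3,3]-eef))
    for dz in(-.04,-.03,-.02,-.01,0,.014):
      for dx in (.011,):
        print(dz,[proj(w,eef+r.apply([dx,dy,dz])) for dy in(-.0425,0,.0425)])
```

```text
w1.png [ 0.0738 -0.0011 -0.1645]
-0.04 [array([158.6695, 250.6059]), array([259.4376, 250.6093]), array([360.2961, 250.6127])]
-0.03 [array([165.0608, 240.4738]), array([259.264 , 240.4727]), array([353.5461, 240.4716])]
-0.02 [array([170.6703, 231.5811]), array([259.1116, 231.5766]), array([347.6225, 231.5721])]
-0.01 [array([175.6331, 223.7136]), array([258.9767, 223.7064]), array([342.3822, 223.6992])]
0 [array([180.055 , 216.7035]), array([258.8566, 216.6943]), array([337.7135, 216.6851])]
0.014 [array([185.4934, 208.0821]), array([258.7089, 208.0707]), array([331.9721, 208.0593])]
w2.png [ 0.074  -0.0011 -0.1648]
-0.04 [array([158.8006, 250.6976]), array([259.3183, 250.6091]), array([359.8941, 250.5205])]
-0.03 [array([165.1511, 240.5678]), array([259.1367, 240.4823]), array([353.1732, 240.3967])]
-0.02 [array([170.7266, 231.6742]), array([258.9773, 231.5916]), array([347.2729, 231.509 ])]
-0.01 [array([175.6608, 223.8035]), array([258.8363, 223.7238]), array([342.0516, 223.6441])]
0 [array([180.0583, 216.7889]), array([258.7106, 216.7119]), array([337.3984, 216.6349])]
0.014 [array([185.4682, 208.1594]), array([258.5559, 208.0861]), array([331.6743, 208.0127])]
```

The wrist view shows the fingertips about 40 mm farther back than the reported TCP implies: tips at row 251 when open and row 236 when shut. The fingers closed above the grip bar, so I'll open, go 40 mm lower and close again.

Emit:
send_rows:
  moves: "0 0 0 0 0 0 0.3;0 0 0 0 0 0 1;0 0 0 0 0 0 1;0 0 0 0 0 0.07 1;0 0 0 0 0 0.14 1;0 0 0 0 0 0.2 1;0 0 0 0 0 0.2 1;0 0 0 0 0 0.2 -1;0 0 0 0 0 0.2 -1;0 0 0 0 0 0.2 -1;0 0 0 0 0 0.2 -1;0 0 0 0 0 0.2 -1"
  newtons: 30

```text
time: 4.42
eef_pos: [0.3998, 0.2149, 0.1282]
tcp_rot: [0.66, 0.752, 0.002, 0.001]
contact_force: [4.5, 0.3, -2.1]
opening: 0.106
finger_force: 29.3
```

Run:
```python
from h import *
s=ctrl.get_state();p=s['eef_pos'];print(p,s['opening'],s['contact_force'],s['finger_force'],s['qpos'])
r=R.from_quat(s['tcp_rot'])
off=p-handle(0);print(off)
for th in np.linspace(.15,1.66,11): rows((handle(th)+off,r))
```

```text
[0.39982992 0.2149282  0.12817041] 0.10593943379920334 [ 4.46805078  0.31644532 -2.09332328] 29.29448515176773 [ 2.69208353e-01 -1.31626549e-01  2.17753081e+00 -2.29681088e-04
  1.09175438e+00  1.39100164e-01]
[ 0.00144813 -0.00086573 -0.04482942]
0.000 0.000 0.000 0.000 0.050 -0.131  rows>=0.4
0.000 0.000 0.000 0.000 0.120 -0.254  rows>=0.9
0.000 0.000 0.000 0.001 0.208 -0.366  rows>=1.3
0.000 0.000 0.000 0.001 0.311 -0.462  rows>=1.8
0.000 0.000 0.000 0.001 0.427 -0.543  rows>=2.2
0.000 0.000 0.000 0.002 0.555 -0.604  rows>=2.6
0.000 0.000 0.000 0.002 0.690 -0.646  rows>=3.0
0.000 0.000 0.000 0.002 0.830 -0.667  rows>=3.4
0.000 0.000 0.000 0.003 0.972 -0.667  rows>=3.8
0.000 0.000 0.000 0.003 1.111 -0.645  rows>=4.1
0.000 0.000 0.000 0.003 1.246 -0.603  rows>=4.4
```

Emit:
send_rows:
  moves: "0 0 0 0 0.022 -0.066 -1;0 0 0 0 0.05 -0.131 -1;0 0 0 0 0.083 -0.194 -1;0 0 0 0 0.12 -0.254 -1;0 0 0 0 0.208 -0.366 -1;0 0 0 0.001 0.311 -0.462 -1;0 0 0 0.001 0.427 -0.543 -1;0 0 0 0.002 0.555 -0.604 -1;0 0 0 0.002 0.69 -0.646 -1;0 0 0 0.002 0.83 -0.667 -1;0 0 0 0.003 0.972 -0.667 -1;0 0 0 0.003 0.972 -0.667 -1"

```text
time: 5.92
eef_pos: [0.5932, 0.2404, 0.2638]
tcp_rot: [0.66, 0.751, 0.001, 0.001]
contact_force: [0.4, -1.2, 5.5]
opening: 0.1
finger_force: 31.3
```

```bash
cat >> h.py <<'E'
OFF=np.array([ .00145,-.00087,-.0448])
E
python3 - <<'E'
from h import *
s=ctrl.get_state();p=s['eef_pos'];q=p-OFF-H;print(p,s['opening'],s['finger_force'],np.linalg.norm(q),q@by,np.arctan2(q[2],-q@bx)-np.arctan2(.053,.18))
r=R.from_quat(s['tcp_rot']);print(r.as_matrix()[:,2])
for th in (1.44,1.52,1.6,1.66,1.69): rows((handle(th)+OFF,r))
E
```

```text
[0.59324771 0.2403504  0.26381066] 0.10047368232089571 31.33995294570923 0.18921294268789207 -0.0003773722170517385 1.364228893100657
[ 2.86759915e-03 -1.94241610e-04 -9.99995870e-01]
0.000 0.000 0.000 0.002 0.070 0.016  rows>=0.2
0.000 0.000 0.000 0.002 0.143 0.031  rows>=0.5
0.000 0.000 0.000 0.003 0.216 0.052  rows>=0.7
0.000 0.000 0.000 0.003 0.269 0.071  rows>=0.9
0.000 0.000 0.000 0.003 0.295 0.082  rows>=1.0
```

Emit:
send_rows:
  moves: "0 0 0 0.002 0.07 0.012 -1;0 0 0 0.002 0.143 0.027 -1;0 0 0 0.003 0.216 0.048 -1;0 0 0 0.003 0.269 0.067 -1;0 0 0 0.003 0.269 0.067 -1;0 0 0 0.003 0.269 0.067 -0.25;0 0 0 0.003 0.269 0.067 -0.25;0 0 0 0.003 0.269 0.067 -0.25;0 0 0 0.003 0.285 -0.1 -0.25;0 0 0 0.003 0.285 -0.35 -0.25;0 0 0 0.003 0.285 -0.5 -0.25;0 0 0 0.003 0.285 -0.5 -0.25"

```text
time: 7.42
eef_pos: [0.6483, 0.2491, 0.365]
tcp_rot: [0.659, 0.752, 0.003, 0.002]
contact_force: [0.0, 0.7, -0.5]
opening: 0.373
finger_force: 0.0
```

Run:
```python
from h import *
s=ctrl.get_state();p=s['eef_pos'];print(p,s['opening'],s['qpos'])
c=snap('scene','s3.png');d=snap('side','d3.png')
print([proj(d,handle(1.7)+k*.055*by) for k in(-1,0,1)])
a=cv2.imread('pics/d3.png')[60:235,130:380]; b=cv2.imread('pics/s3.png')[120:320,130:390]
cv2.imwrite('pics/s3b.png',np.vstack([cv2.resize(a,(430,300),interpolation=cv2.INTER_CUBIC),cv2.resize(b,(430,300),interpolation=cv2.INTER_CUBIC)]))
rows(([.5,.1,.36],down(40)),([.55,-.05,.33],down(60)))
```

```text
[0.64832207 0.24905255 0.36498707] 0.37272348719222237 [2.20873100e-01 2.59055714e-01 1.33242470e+00 2.46369739e-04
 1.54383753e+00 9.01516679e-02]
[array([242.32959999,  99.19287536]), array([229.50397476,  95.34564936]), array([217.15517863,  91.64145493])]
-0.000 -0.000 -0.090 -0.641 -0.826 -0.000  rows>=3.3
-0.000 -0.000 -0.146 -1.417 -0.675 0.149  rows>=5.0
```

View pics/s3b.png

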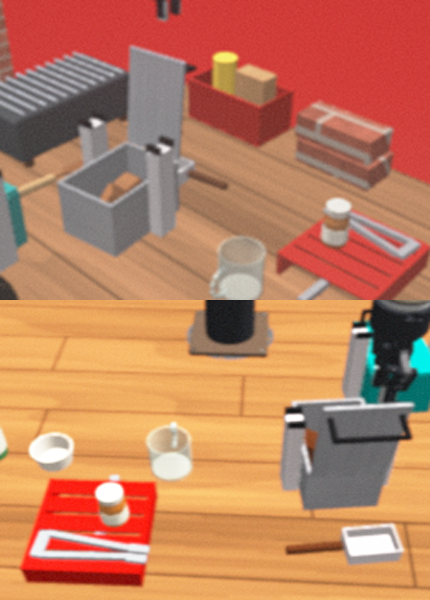

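The picture shows the lid standing open with the gripper clear, and the bin, tray and bystanders undisturbed.

Run:
```python
from h import *
rows(([.55,.08,.36],down(48)))
s=ctrl.get_state()
```

```text
-0.000 -0.000 -0.113 -0.773 -0.591 -0.001  rows>=3.8
```

Emit:
send_rows:
  moves: "0 0 -0.02 -0.15 -0.35 -0.05 0;0 0 -0.05 -0.4 -0.5 -0.02 0.5;0 0 -0.08 -0.6 -0.59 0 1;0 0 -0.113 -0.773 -0.591 0 1;0 0 -0.113 -0.773 -0.591 0 1;0 0 -0.113 -0.773 -0.591 0 1"

```text
time: 8.28
eef_pos: [0.55, 0.0803, 0.3592]
tcp_rot: [0.358, 0.934, -0.0, -0.002]
contact_force: [0.6, -0.2, 0.4]
opening: 0.999
finger_force: 0.0
```

Run:
```python
from h import *
print(ctrl.get_state()['eef_pos'])
rows(([.54,-.10,.3],down(75)),([.54,-.10,.3],down(91)))
```

```text
[0.54999124 0.0803288  0.35919178]
-0.000 -0.001 -0.075 -0.566 -0.704 0.295  rows>=3.0
-0.000 -0.001 -0.119 -0.566 -0.704 0.295  rows>=4.0
```

Emit:
send_rows:
  moves: "0 0 -0.03 -0.2 -0.22 0.1 1;0 0 -0.06 -0.4 -0.45 0.25 1;0 0 -0.09 -0.6 -0.68 0.45 1;0 0 -0.119 -0.85 -0.98 0.65 1;0 0 -0.119 -0.85 -0.98 0.75 1;0 0 -0.119 -0.85 -0.98 0.75 1;0 0 -0.119 -0.85 -0.98 0.75 1"

```text
time: 9.15
eef_pos: [0.5468, -0.1783, 0.2111]
tcp_rot: [-0.009, 1.0, 0.0, -0.0]
contact_force: [-0.5, 0.8, 0.7]
opening: 1.005
finger_force: 0.0
```

Run:
```python
from h import *
s=ctrl.get_state();print(s['eef_pos'],s['qpos'],abs(s['dq']).max())
snap('wrist','w4.png')
cv2.imwrite('pics/w4b.png',cv2.resize(cv2.imread('pics/w4.png'),(800,600),interpolation=cv2.INTER_CUBIC))
```

```text
[ 0.54683408 -0.1783443   0.21110108] [-4.91921754e-01  6.69152168e-02  1.82474539e+00  7.13451435e-04
  1.25058084e+00 -2.08023110e+00] 0.028971325062730622
```

View pics/w4b.png

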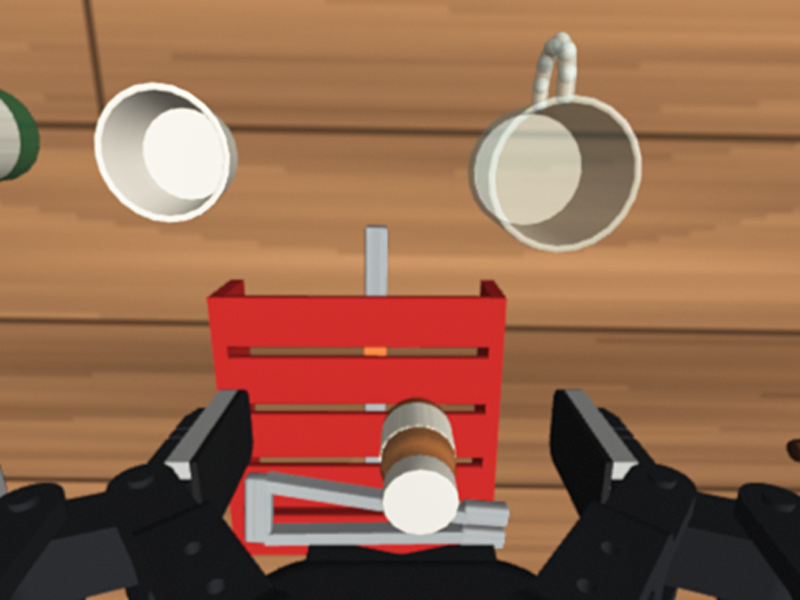

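The picture shows the bar's free end at (376,226), running straight to the tray edge at (376,297) and seen again in the slots at (375,352-460). The ramekin and cup rims come no nearer than columns 237 and 470.

Run:
```python
from h import *
np.set_printoptions(precision=4,suppress=True)
w=load('w4.png');k=.64;P=lambda u,v,z:onz(w,u*k,v*k,z)
a,b,c=P(376,227,.016),P(376,296,.016),P(375,460,.016)
print('bar',a,b,c,np.degrees(np.arctan2(*(c-a)[1::-1])))
print('tray',P(210,297,.05),P(505,297,.05)); print('bandmid',P(375,352,.016))
print('ram',P(237,155,.045),'cup',P(470,170,.09),P(560,250,.09),'jar',P(420,502,.135),P(383,502,.135))
s=ctrl.get_state();
g=a+.022*(c-a)/np.linalg.norm(c-a)
for z in(.10,-.022+.002): rows(([g[0],g[1],z],down(90)))
print(g)
```

```text
bar [ 0.5252 -0.1958  0.016 ] [ 0.5759 -0.1957  0.016 ] [ 0.7148 -0.1962  0.016 ] -0.11797927259494391
tray [ 0.5686 -0.3048  0.05  ] [ 0.5655 -0.1082  0.05  ]
bandmid [ 0.6203 -0.1964  0.016 ]
ram [ 0.4774 -0.2814  0.045 ] cup [ 0.4825 -0.1414  0.09  ] [ 0.5257 -0.0877  0.09  ] jar [ 0.6613 -0.1654  0.135 ] [ 0.6616 -0.1861  0.135 ]
-0.000 0.000 0.003 0.003 -0.088 0.561  rows>=1.8
-0.000 0.000 0.003 0.004 -0.088 1.161  rows>=3.7
[ 0.5472 -0.1959  0.016 ]
```

Emit:
send_rows:
  moves: "0 0 0.003 0 -0.088 0.2 0.3;0 0 0.003 0.01 -0.088 0.45 0.2;0 0 0.003 0.01 -0.088 0.7 0.2;0 0 0.003 0.01 -0.088 0.9 0.2;0 0 0.003 0.01 -0.088 0.9 0.2;0 0 0.003 0.01 -0.088 0.9 0.2"

```text
time: 9.95
eef_pos: [0.5469, -0.1972, 0.034]
tcp_rot: [0.0, 1.0, -0.001, 0.002]
contact_force: [1.0, 0.0, 0.6]
opening: 0.601
finger_force: 0.0
```

Run:
```python
from h import *
s=ctrl.get_state();print(s['eef_pos'],s['opening'],s['contact_force'])
snap('wrist','w5.png')
cv2.imwrite('pics/w5b.png',cv2.resize(cv2.imread('pics/w5.png')[96:384,96:416],(640,576),interpolation=cv2.INTER_CUBIC))
rows(([.546,-.196,-.021],down(90)))
```

```text
[ 0.54689369 -0.19724927  0.03396689] 0.6011088142565414 [0.99159915 0.00279863 0.5680154 ]
-0.000 0.001 -0.000 0.007 0.009 0.277  rows>=0.9
```

View pics/w5b.png

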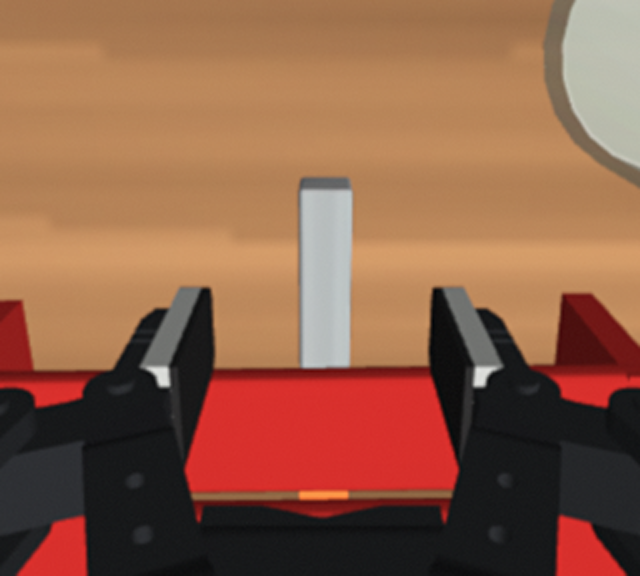

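The close view shows the bar centred between the fingers, with its end at row 180 and the tray edge at row 367 of the crop.

Emit:
send_rows:
  moves: "0 0 0 0.015 0.009 0.1 0.2;0 0 0 0.015 0.009 0.2 0.2;0 0 0 0.015 0.009 0.26 0.2;0 0 0 0.015 0.009 0.275 0.2;0 0 0 0.015 0.009 0.275 -1;0 0 0 0.015 0.009 0.275 -1;0 0 0 0.015 0.009 0.275 -1;0 0 0 0.015 0.009 0.275 -1"
  newtons: 60

```text
time: 11.0
eef_pos: [0.5438, -0.1963, -0.0212]
tcp_rot: [0.001, 1.0, -0.001, 0.002]
contact_force: [-0.8, 0.6, 6.2]
opening: 0.172
finger_force: 63.1
```

Emit:
send_rows:
  moves: "0 0 0 0.06 0 -0.01 -1;0 0 0 0.15 0 -0.01 -1;0 0 0 0.25 0 -0.01 -1;0 0 0 0.35 0 -0.01 -1;0 0 0 0.45 0 -0.01 -1;0 0 0 0.55 0 -0.01 -1;0 0 0 0.63 0 -0.01 -1;0 0 0 0.63 0 -0.01 -1;0 0 0 0.63 0 0 -1;0 0 0 0.63 0 0 0.1;0 0 0 0.63 0 0 0.1;0 0 0 0.63 0 0 0.1"

```text
time: 12.5
eef_pos: [0.4151, -0.1947, -0.0243]
tcp_rot: [0.001, 1.0, 0.0, -0.001]
contact_force: [-0.4, 0.6, 1.5]
opening: 0.546
finger_force: 0.8
```

Run:
```python
from h import *
s=ctrl.get_state();print(s['eef_pos'],s['opening'],s['contact_force'])
rows(([.49,-.196,.06],down(90)))
```

```text
[ 0.4150573  -0.19474182 -0.02425959] 0.5459979076829523 [-0.39789478  0.56599743  1.50730449]
0.000 -0.000 -0.000 -0.374 -0.005 -0.422  rows>=1.8
```

Emit:
send_rows:
  moves: "0 0 0 0 0 -0.15 0.1;0 0 0 0 0 -0.4 0.1;0 0 0 -0.2 0 -0.5 0.1;0 0 0 -0.374 0 -0.5 0.2;0 0 0 -0.374 0 -0.5 0.2;0 0 0 -0.374 0 -0.5 0.2"

```text
time: 13.25
eef_pos: [0.4891, -0.1945, 0.0748]
tcp_rot: [0.001, 1.0, 0.001, -0.001]
contact_force: [0.0, -0.0, -0.4]
opening: 0.603
finger_force: 0.0
```

Run:
```python
from h import *
s=ctrl.get_state();print(s['eef_pos'],s['opening'],s['contact_force'])
c=snap('wrist','w6.png')
im=c['image'].astype(int);hsv=cv2.cvtColor(c['image'],cv2.COLOR_RGB2HSV)
m=((hsv[...,0]>8)&(hsv[...,0]<18)&(hsv[...,1]>190)&(hsv[...,2]>200)).astype(np.uint8)
n,l,st,ce=cv2.connectedComponentsWithStats(m)
for i in range(1,n):
    if st[i,4]>60: print(st[i],ce[i])
cv2.imwrite('pics/w6b.png',cv2.resize(c['image'][:,:,::-1],(640,480)))
```

```text
[ 0.48910153 -0.19448993  0.07482902] 0.6025259262612924 [ 0.02972459 -0.02062588 -0.41107865]
```

View pics/w6b.png

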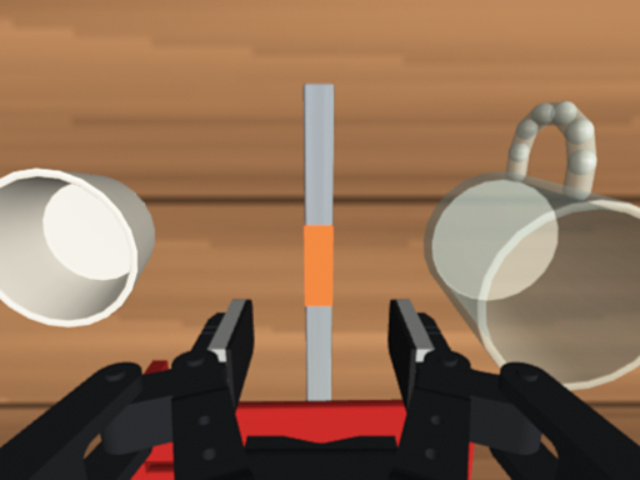

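The band spans rows 226-306 at column 319, and the bar's free end is at row 84. The bar is straight between ramekin and cup.

Run:
```python
from h import *
w=load('w6.png');P=lambda u,v:onz(w,u*.8,v*.8,.016)
e,a,b,f=P(319,84),P(319,226),P(319,306),P(318.5,398);print(e,a,b,(a+b)/2,f,np.degrees(np.arctan2(*(f-e)[1::-1])))
m=(a+b)/2
rows(([m[0],m[1],-.022],down(90)))
```

```text
[ 0.39694815 -0.19475009  0.016     ] [ 0.47224991 -0.19501164  0.016     ] [ 0.52188257 -0.19518402  0.016     ] [ 0.49706624 -0.19509783  0.016     ] [ 0.58704333 -0.19573387  0.016     ] -0.2965136569113516
0.000 -0.000 -0.000 -0.042 -0.004 0.484  rows>=1.6
```

Emit:
send_rows:
  moves: "0 0 0 -0.13 -0.004 0.05 0.2;0 0 0 -0.255 -0.004 0.15 0.2;0 0 0 -0.255 -0.004 0.32 0.2;0 0 0 -0.255 -0.004 0.45 0.2;0 0 0 -0.255 -0.004 0.484 0.2;0 0 0 -0.255 -0.004 0.484 -1;0 0 0 -0.255 -0.004 0.484 -1;0 0 0 -0.255 -0.004 0.484 -1;0 0 0 -0.255 -0.004 0.484 -1;0 0 0 -0.255 -0.004 0.45 -1;0 0 0 -0.255 -0.004 0.4 -1;0 0 0 -0.255 -0.004 0.4 -1"
  newtons: 110

```text
time: 14.8
eef_pos: [0.5421, -0.1964, -0.003]
tcp_rot: [0.001, 1.0, -0.0, 0.001]
contact_force: [0.6, 0.0, -3.5]
opening: 0.152
finger_force: 108.4
```

Emit:
send_rows:
  moves: "0 0 0 0.1 0 0 -1;0 0 0 0.2 0 0 -1;0 0 0 0.24 0 0 -1;0 0 0 0.24 0 0 -1;0 0 0 0.24 0 -0.1 -1;0 0 0 0.24 0 -0.3 -1;0 0 0 0.24 0 -0.5 -1;0 0 0 0.24 0 -0.75 -1;0 0 0 0.24 0 -0.95 -1;0 0 0 0.24 0 -0.95 -1"

```text
time: 16.05
eef_pos: [0.4965, -0.1976, 0.1909]
tcp_rot: [0.001, 1.0, -0.003, 0.004]
contact_force: [0.3, -0.0, -1.9]
opening: 0.151
finger_force: 108.5
```

Run:
```python
from h import *
s=ctrl.get_state();print(s['eef_pos'],s['opening'],s['contact_force'],s['wrist_torque'])
# bystander motion check via scene difference
b=snap('scene','s7.png')['image'];a=load('s0.png')['image']
# droop: wrist view band
c=snap('wrist','w7.png');hsv=cv2.cvtColor(c['image'],cv2.COLOR_RGB2HSV)
m=((hsv[...,0]>6)&(hsv[...,0]<20)&(hsv[...,1]>160)&(hsv[...,2]>150)).astype(np.uint8)
n,l,st,ce=cv2.connectedComponentsWithStats(m);print([ (st[i],ce[i]) for i in range(1,n) if st[i,4]>100])
k=cv2.absdiff(a,b).max(2);
for nm,(u,v,h) in dict(ram=(161,222,16),cup=(232,222,18),jar=(198,256,12),tongs=(184,284,16),bottle=(121,208,14)).items(): print(nm,np.percentile(k[v-h:v+h,u-h:u+h],95),(k[v-h:v+h,u-h:u+h]>40).sum())
```

```text
[ 0.49652318 -0.19761754  0.19090532] 0.15081118575565436 [ 0.29469756 -0.0216658  -1.89945379] [-0.01093238 -0.18488664  0.06199832]
[(array([ 236,  106,   43,  121, 4940], dtype=int32), array([256.67975709, 165.25404858]))]
ram 17.0 0
cup 18.0 0
jar 17.0 0
tongs 18.0 19
bottle 17.0 0
```

Emit:
send_rows:
  moves: "0 0 0 -0.05 0.2 0 -1;0 0 0 -0.2 0.45 0 -1;0 0 0 -0.35 0.7 0 -1;0 0 0 -0.5 0.95 0 -1;0 0 0 -0.62 1 0.15 -1;0 0 0 -0.62 1 0.4 -1;0 0 0 -0.62 1 0.65 -1;0 0 0 -0.62 1 0.85 -1;0 0 0 -0.62 1 0.85 -1"

```text
time: 17.27
eef_pos: [0.6117, 0.0048, 0.0087]
tcp_rot: [0.001, 1.0, 0.001, -0.007]
contact_force: [0.3, -0.4, -3.3]
opening: 0.147
finger_force: 108.4
```

Run:
```python
from h import *
s=ctrl.get_state();print(s['eef_pos'],s['contact_force'])
rows(([.62,.035,-.003],down(90)),([.62,.035,-.02],down(90)))
```

```text
[0.61166217 0.00475079 0.00870014] [ 0.31490131 -0.35462017 -3.26819337]
0.000 -0.002 -0.000 -0.042 0.151 0.058  rows>=0.5
0.000 -0.002 -0.000 -0.044 0.151 0.143  rows>=0.7
```

Emit:
send_rows:
  moves: "0 0 0 -0.02 0.08 0 -1;0 0 0 -0.04 0.151 0.05 -1;0 0 0 -0.04 0.151 0.1 -1;0 0 0 -0.04 0.151 0.14 -1;0 0 0 -0.04 0.151 0.142 -1;0 0 0 -0.04 0.151 0.142 0.2;0 0 0 -0.04 0.151 0.142 0.2;0 0 0 -0.04 0.151 0.142 0.2;0 0 0 -0.04 0.151 0 0.2;0 0 0 0.1 0.151 -0.3 0.2;0 0 0 0.2 0.151 -0.35 0.2;0 0 0 0.2 0.151 -0.35 0.2"

```text
time: 18.77
eef_pos: [0.5782, 0.034, 0.0882]
tcp_rot: [0.001, 1.0, -0.0, 0.002]
contact_force: [0.5, 0.8, -0.4]
opening: 0.598
finger_force: 0.0
```

```bash
cat >> h.py <<'E'
def band(c,z):
    hsv=cv2.cvtColor(c['image'],cv2.COLOR_RGB2HSV)
    m=((hsv[...,0]>6)&(hsv[...,0]<20)&(hsv[...,1]>190)&(hsv[...,2]>190)).astype(np.uint8)
    n,l,st,ce=cv2.connectedComponentsWithStats(m); i=1+np.argmax(st[1:,4]);print(st[i])
    v,u=np.nonzero(l==i); w=np.array([onz(c,a,b,z)[:2] for a,b in zip(u,v)])
    q=w.mean(0);ev,V=np.linalg.eigh(np.cov((w-q).T));d=V[:,1];print('band',q,'sd',np.sqrt(ev*12),'ang',np.degrees(np.arctan2(d[1],d[0])));return q,d
E
python3 - <<'E'
from h import *
s=ctrl.get_state();print(s['eef_pos'],s['contact_force'])
c=snap('wrist','w8.png');q,d=band(c,.016)
a=(np.degrees(np.arctan2(d[1],d[0]))+90)%180
rows(([q[0],q[1],-.021],down(a)))
E
```

```text
[0.57823928 0.03399093 0.0882141 ] [ 0.52028013  0.84080271 -0.44775514]Traceback (most recent call last):
  File "<stdin>", line 3, in <module>
  File "h.py", line 38, in band
    n,l,st,ce=cv2.connectedComponentsWithStats(m); i=1+np.argmax(st[1:,4]);print(st[i])
                                                       ~~~~~~~~~^^^^^^^^^^
    return _wrapfunc(a, 'argmax', axis=axis, out=out, **kwds)
    return bound(*args, **kwds)
ValueError: attempt to get argmax of an empty sequence
```

```bash
sed -i 's/>190)&(hsv\[...,2\]>190)/>160)\&(hsv[...,2]>190)/' h.py
python3 - <<'E'
from h import *
for f in('w6.png','w8.png'):
    c=load(f);print(f);q,d=band(c,.016)
a=(np.degrees(np.arctan2(d[1],d[0]))+90)%180
rows(([q[0],q[1],-.021],down(a)))
E
```

```text
w6.png
[ 243  180   24   65 1458]
band [ 0.49540851 -0.19558874] sd [0.01687004 0.04883996] ang 179.7242999865815
w8.png
[ 245  168   23   62 1327]
band [0.57927523 0.03410915] sd [0.01686036 0.0483994 ] ang 179.85904388979196
-0.000 0.000 0.000 -0.005 0.001 0.540  rows>=1.7
```

Emit:
send_rows:
  moves: "0 0 0 -0.006 0 0.2 0.2;0 0 0 -0.006 0 0.4 0.2;0 0 0 -0.006 0 0.5 0.2;0 0 0 -0.006 0 0.54 0.2;0 0 0 -0.006 0 0.54 0.2;0 0 0 -0.006 0 0.54 -1;0 0 0 -0.006 0 0.54 -1;0 0 0 -0.006 0 0.54 -1;0 0 0 -0.006 0 0.54 -1;0 0 0 -0.006 0 0.4 -1;0 0 0 -0.006 0 0 -1;0 0 0 -0.006 0 -0.4 -1"

```text
time: 20.32
eef_pos: [0.5775, 0.0342, 0.1311]
tcp_rot: [0.001, 1.0, 0.0, -0.002]
contact_force: [0.7, -1.0, -2.8]
opening: 0.152
finger_force: 108.0
```

Run:
```python
from h import *
s=ctrl.get_state();print(s['eef_pos'],s['contact_force'],s['opening'],s['qpos'])
rows(([.5,.03,.27],down(90)),([.43,.15,.30],down(30)),([.44,.21,.30],down(7.6)))
print(H-.075*bx)
```

```text
[0.57749148 0.0341704  0.13105122] [ 0.74731165 -0.96749157 -2.79221598] 0.15227024618631207 [-1.16237822e-01  1.55079381e-01  1.88210884e+00  6.23174718e-05
  1.10767046e+00 -1.68534224e+00]
0.000 -0.001 -0.000 0.390 -0.021 -0.693  rows>=2.5
-0.000 -0.001 0.166 0.741 0.578 -0.842  rows>=5.6
-0.000 -0.000 0.229 0.692 0.878 -0.842  rows>=7.7
[0.50245883 0.22968077 0.12      ]
```

Emit:
send_rows:
  moves: "0 0 0 0.1 0 -0.25 -1;0 0 0 0.25 0 -0.5 -1;0 0 0 0.39 0 -0.75 -1;0 0 0.03 0.5 0.15 -0.84 -1;0 0 0.06 0.6 0.3 -0.84 -1;0 0 0.09 0.68 0.42 -0.84 -1;0 0 0.12 0.74 0.52 -0.84 -1;0 0 0.15 0.74 0.62 -0.84 -1;0 0 0.18 0.72 0.72 -0.84 -1;0 0 0.21 0.7 0.82 -0.84 -1;0 0 0.229 0.692 0.878 -0.84 -1;0 0 0.229 0.692 0.878 -0.84 -1"

```text
time: 21.82
eef_pos: [0.4401, 0.2102, 0.2979]
tcp_rot: [0.659, 0.753, -0.001, -0.001]
contact_force: [0.4, 0.0, -2.9]
opening: 0.155
finger_force: 108.2
```

Run:
```python
from h import *
s=ctrl.get_state();print(s['eef_pos'],s['contact_force'],s['opening'],s['qpos'])
S=H-.075*bx
rows(([S[0],S[1],.22],down(7.6)))
```

```text
[0.44013357 0.21015208 0.2978582 ] [ 0.39442827  0.04065141 -2.92993609] 0.15470630045195555 [ 2.37113033e-01 -1.93440974e-01  1.91451779e+00 -5.28842732e-05
  1.42280094e+00  1.03977675e-01]
-0.000 0.000 0.000 0.056 0.323 0.389  rows>=1.6
```

Emit:
send_rows:
  moves: "0 0 0 0.02 0.1 0.1 -1;0 0 0 0.04 0.2 0.2 -1;0 0 0 0.056 0.323 0.3 -1;0 0 0 0.056 0.323 0.389 -1;0 0 0 0.056 0.323 0.389 -1;0 0 0 0.056 0.323 0.389 -1"

```text
time: 22.58
eef_pos: [0.5032, 0.2292, 0.222]
tcp_rot: [0.659, 0.752, 0.0, 0.0]
contact_force: [0.3, 0.1, -2.3]
opening: 0.153
finger_force: 108.3
```

Run:
```python
from h import *
s=ctrl.get_state();print(s['eef_pos'],s['contact_force'],s['opening'])
c=snap('wrist','w9.png');d=snap('side','d9.png');e=snap('scene','s9.png')
S=H-.075*bx
for n,k in(('wrist',c),('side',d),('scene',e)):
  print(n,'post centers z.204',[proj(k,S+t*by+.084*ez).round(1) for t in(-.087,.087)],'bar ends z.249',[proj(k,[*(s['eef_pos'][:2]+t*by[:2]),.249]).round(1) for t in(-.1,.1)])
f=lambda im,y,x,h,w,W,Hh:cv2.resize(im[y:y+h,x:x+w,::-1],(W,Hh),interpolation=cv2.INTER_CUBIC)
m=np.vstack([f(c['image'],0,56,300,400,800,300*2)[:300*1+0] if 0 else f(c['image'],0,56,200,400,600,300),np.hstack([f(d['image'],90,150,100,100,300,300),f(e['image'],160,290,100,100,300,300)])])
cv2.imwrite('pics/w9b.png',m)
```

```text
[0.50319365 0.22915637 0.22203143] [ 0.34380109  0.09893418 -2.26828757] 0.15303832869016792
wrist post centers z.204 [array([257.7, 341.5]), array([257.1,  67.8])] bar ends z.249 [array([259.2, 419.9]), array([259. ,  23.7])]
side post centers z.204 [array([222.4, 142.5]), array([182.7, 127.6])] bar ends z.249 [array([225.4, 131.1]), array([179. , 114.6])]
scene post centers z.204 [array([307.7, 195.9]), array([367.8, 192.5])] bar ends z.249 [array([304. , 184.9]), array([375. , 180.9])]
```

View pics/w9b.png

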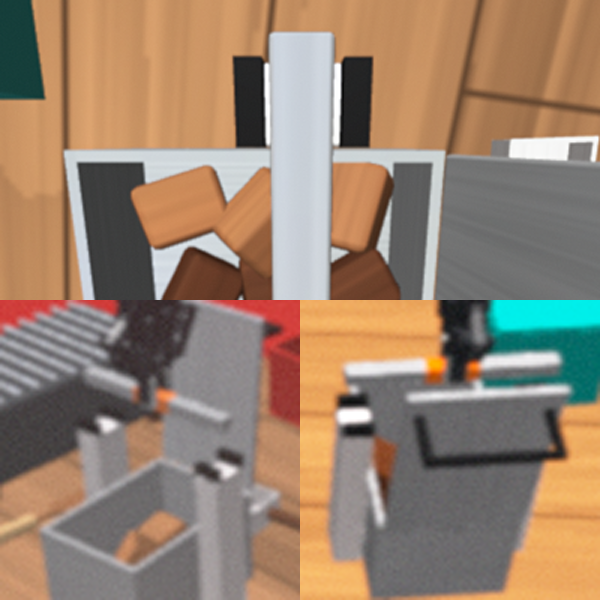

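The combined picture shows the bar centred over the left saddle in the wrist crop, with equal white slivers on both sides of columns 270-333. The side and scene crops show it level and above both posts.

Emit:
send_rows:
  moves: "0 0 0 0 0.002 0.08 -1;0 0 0 0 0.002 0.16 -1;0 0 0 0 0.002 0.21 -1;0 0 0 0 0.002 0.24 -1;0 0 0 0 0.002 0.255 -1;0 0 0 0 0.002 0.255 -1;0 0 0 0 0.002 0.255 -1"

```text
time: 23.6
eef_pos: [0.5043, 0.2295, 0.1708]
tcp_rot: [0.66, 0.752, 0.0, 0.0]
contact_force: [0.4, 0.4, -2.8]
opening: 0.152
finger_force: 108.6
```

Not down yet; a little lower.

Emit:
send_rows:
  moves: "0 0 0 0 -0.003 0.005 -1;0 0 0 0 -0.003 0.01 -1;0 0 0 0 -0.003 0.01 -1"

```text
time: 23.98
eef_pos: [0.5038, 0.2294, 0.1699]
tcp_rot: [0.66, 0.752, 0.0, 0.0]
contact_force: [-1.7, -0.3, 5.5]
opening: 0.153
finger_force: 109.4
```

Emit:
send_rows:
  moves: "0 0 0 0 0 0 -0.3;0 0 0 0 0 0 0;0 0 0 0 0 0 0;0 0 0 0 0 0 0;0 0 0 0 0 -0.1 0;0 0 0 0 0 -0.3 0;0 0 0 0 0 -0.6 0;0 0 0 0 0 -0.9 0;0 0 0 0 0 -0.9 -0.25;0 0 0 0 0 -0.9 -0.25"

```text
time: 25.22
eef_pos: [0.5033, 0.2293, 0.3493]
tcp_rot: [0.66, 0.752, 0.001, 0.0]
contact_force: [-0.1, -0.3, -1.0]
opening: 0.376
finger_force: 0.0
```

Run:
```python
from h import *
s=ctrl.get_state();print(s['eef_pos'],s['opening'],s['qpos'])
c=snap('wrist','w10.png');q,d=band(c,.206);print('rel seat',(q-(H-.075*bx)[:2])@bx[:2],(q-(H-.075*bx)[:2])@by[:2])
E=c['extrinsics'];r=R.from_quat(s['tcp_rot'])
hp=handle(1.70)+OFF;print(hp)
rows((hp+.1*ez,r),(hp,r))
# handle location check in scene: dark pixels near predicted
e=snap('scene','s10.png');print([proj(e,handle(1.7)+k*.055*by).round(1) for k in(-1,1)])
```

```text
[0.50327264 0.22931353 0.34926715] 0.3763599534734418 [ 2.44066988e-01 -5.89942560e-02  1.70254817e+00  3.86966502e-06
  1.49655389e+00  1.13760320e-01]
[248 150  18  50 845]
band [0.50221226 0.22916932] sd [0.01685853 0.04798331] ang 97.99520804256582
rel seat -0.00031205070231161996 -0.0004743476567269803
[0.65333457 0.24874842 0.24687035]
-0.000 0.000 0.000 -0.001 0.759 0.003  rows>=2.4
-0.000 0.000 0.000 -0.001 0.760 0.503  rows>=2.9
[array([332.2, 213.1]), array([376.7, 210.5])]
```

Emit:
send_rows:
  moves: "0 0 0 0 0.2 0 -0.25;0 0 0 0 0.45 0 -0.25;0 0 0 0 0.7 0 -0.25;0 0 0 0 0.76 0 -0.25;0 0 0 0 0.76 0.15 -0.25;0 0 0 0 0.76 0.3 -0.25;0 0 0 0 0.76 0.42 -0.25;0 0 0 0 0.76 0.475 -0.25;0 0 0 0 0.76 0.475 -0.25"

```text
time: 26.45
eef_pos: [0.6537, 0.2492, 0.2554]
tcp_rot: [0.659, 0.752, 0.001, 0.0]
contact_force: [0.4, 0.4, 5.4]
opening: 0.378
finger_force: 2.4
```

Run:
```python
from h import *
s=ctrl.get_state();print(s['eef_pos'],s['contact_force'],s['finger_force'],s['wrist_torque'])
c=snap('wrist','w11.png');g=cv2.cvtColor(c['image'],cv2.COLOR_RGB2GRAY)
print([proj(c,handle(1.7)+k*by).round(1) for k in(0,.02,.03,.04,.05)])
for row in range(100,250,12): print(row,' '.join('%3d'%v for v in g[row,190:330:4]))
```

```text
[0.65365178 0.24919774 0.25544004] [0.35332069 0.38024781 5.36403215] 2.404163060418796 [-0.02001412  0.30576708  0.03996696]
[array([255.6, 268.1]), array([255.4, 226.1]), array([255.3, 203.8]), array([255.2, 180.5]), array([255.1, 156.2])]
100  75 103 182 178 167 162 161 164 137 106 146 159 153 146 144 250 252 253 252 253 252 253 253 253 253 252 252 142 254 160 161 153 149 149 155
112  69  78 183 176 165 161 162 165 111 124 138 154 150 142 144 230 252 253 252 253 251 253 253 253 253 252 253 139 253 162 155 148 150 149 158
124  69  68 185 174 163 162 163 164  92 136 141 154 145 143 144 199 251 253 252 253 251 253 253 253 253 252 253 133 254 159 152 149 148 157 157
136  31  33  31  32  32  32  32  32  34  33  33  31  32  32  33  33  32  30  53 255 251 253 253 253 253 253 253 136 254 154 147 148 151 160 156
148  37  38  38  37  36  36  35  35  34  35  35  34  35  33  33  33  33  33  29  17 254 253 253 253 253 253 253 136 245 149 148 147 160 157 153
160  59  59 129 162 158 160 163  96 132 138 148 142 142 135  30  38  41  33  27  24 254 254 253 253 253 253 254 136 246 146 147 153 160 15
[... 313 characters left out ...]
 129 115  89 134 136 146 142 141 142 139  29  37  41  33  28  26 112  86  85  56 167 159 154 149 147 147 164 160 150  99 155
208  72  72  86 167 165 167  94 138 139 145 138 141 143 146  29  37  40  34  27  25 134  85  87  57 165 155 151 147 156 163 162 154 127 125 160
220  71 179 168 164 167 150 110 135 143 142 137 140 144 142  28  36  42  32  28  33 139  84  88  57 162 152 151 149 165 164 160 144  94 163 164
232 189 176 168 165 169 122 131 133 144 141 137 141 144 140  26  37  41  33  29  33 146  83  89  59 151 150 149 156 164 162 153 114 146 161 168
244 187 173 168 164 194 195 197  32  43 138 136 143 141 136  26  36  38  31  28  46 154  82  91  58 152  86  33 195 193 195 138 107 166 168 164
```

Run:
```python
from h import *
s=ctrl.get_state();r0=R.from_quat(s['tcp_rot']);hb=handle(1.7)+.0006*bx
for ang,dep in((8,.03),(15,.032),(15,.042)):
    r=R.from_rotvec(by*np.radians(ang))*down(YAW); z=r.as_matrix()[:,2]
    rows((hb+z*dep,r))
```

```text
0.022 -0.000 -0.000 0.003 -0.026 -0.032  rows>=0.8
0.042 -0.000 -0.000 0.003 -0.047 -0.026  rows>=1.4
0.042 -0.000 -0.000 0.003 -0.060 0.022  rows>=1.4
```

Emit:
send_rows:
  moves: "0 0 0 0.003 0 -0.03 -0.25;0.022 0 0 0.003 -0.026 -0.032 -0.25;0.042 0 0 0.003 -0.047 -0.026 -0.25;0.042 0 0 0.003 -0.047 -0.026 -0.25;0.042 0 0 0.003 -0.06 0.022 -0.25;0.042 0 0 0.003 -0.06 0.022 -0.25;0.042 0 0 0.003 -0.06 0.022 -0.25"

```text
time: 27.38
eef_pos: [0.6416, 0.2482, 0.2494]
tcp_rot: [0.654, 0.745, -0.099, -0.087]
contact_force: [-0.2, 0.3, 0.2]
opening: 0.374
finger_force: 0.0
```

Free of contact now; close.

Emit:
send_rows:
  moves: "0 0 0 0 0 0 -1;0 0 0 0 0 0 -1;0 0 0 0 0 0 -1;0 0 0 0 0 0 -1"
  newtons: 35

```text
time: 27.88
eef_pos: [0.6418, 0.2481, 0.2497]
tcp_rot: [0.654, 0.745, -0.099, -0.087]
contact_force: [-2.2, -0.6, 4.1]
opening: 0.102
finger_force: 34.2
```

Run:
```python
from h import *
s=ctrl.get_state();p=s['eef_pos'];print(p,s['opening'],s['contact_force'],s['finger_force'])
r=R.from_quat(s['tcp_rot']);off=p-handle(1.7)
for th in (1.65,1.58,1.5,1.42,1.34,1.26,1.18,1.1,1.05,1.0,.96,.93,.91,.89): print(th,end=' ');rows((handle(th)+off,r))
```

```text
[0.64184843 0.24810542 0.24973849] 0.10171607116599148 [-2.15475622 -0.5933443   4.13556963] 34.19722080230713
1.65 0.000 0.000 0.000 -0.000 -0.047 -0.006  rows>=0.2
1.58 0.000 0.000 0.000 -0.000 -0.112 -0.010  rows>=0.4
1.5 0.000 0.000 0.000 -0.000 -0.187 -0.010  rows>=0.6
1.42 0.000 0.000 0.000 -0.001 -0.262 -0.003  rows>=0.8
1.34 0.000 0.000 0.000 -0.001 -0.336 0.010  rows>=1.1
1.26 0.000 0.000 0.000 -0.001 -0.409 0.028  rows>=1.3
1.18 0.000 0.000 0.000 -0.001 -0.480 0.052  rows>=1.5
1.1 0.000 0.000 0.000 -0.001 -0.548 0.082  rows>=1.8
1.05 0.000 0.000 0.000 -0.001 -0.590 0.104  rows>=1.9
1.0 0.000 0.000 0.000 -0.001 -0.631 0.127  rows>=2.1
0.96 0.000 0.000 0.000 -0.002 -0.662 0.147  rows>=2.2
0.93 0.000 0.000 0.000 -0.002 -0.686 0.163  rows>=2.3
0.91 0.000 0.000 0.000 -0.002 -0.701 0.174  rows>=2.3
0.89 0.000 0.000 0.000 -0.002 -0.716 0.186  rows>=2.4
```

Emit:
send_rows:
  moves: "0 0 0 0 -0.047 -0.006 -1;0 0 0 0 -0.112 -0.01 -1;0 0 0 0 -0.187 -0.01 -1;0 0 0 0 -0.262 -0.003 -1;0 0 0 0 -0.336 0.01 -1;0 0 0 0 -0.409 0.028 -1;0 0 0 0 -0.48 0.052 -1;0 0 0 0 -0.548 0.082 -1;0 0 0 0 -0.59 0.104 -1;0 0 0 0 -0.631 0.127 -1;0 0 0 0 -0.662 0.147 -1;0 0 0 0 -0.662 0.147 -1"

```text
time: 29.38
eef_pos: [0.5068, 0.2304, 0.2546]
tcp_rot: [0.654, 0.745, -0.1, -0.087]
contact_force: [-0.8, 1.1, -0.6]
opening: 0.103
finger_force: 36.2
```

Run:
```python
from h import *
s=ctrl.get_state();p=s['eef_pos']
print(p,s['opening'],s['contact_force'],s['finger_force'])
off=np.array([.64185,.24811,.24974])-handle(1.7);q=p-off-H
print(np.linalg.norm(q),np.arctan2(q[2],-q@bx)-np.arctan2(.053,.18))
r=R.from_quat(s['tcp_rot'])
for th in (.94,.92,.91,.9,.89,.88): print(th,end=' ');rows((handle(th)+off,r))
```

```text
[0.50676039 0.23037504 0.25456643] 0.10313590481609067 [-0.81476537  1.08620157 -0.58793346] 36.20142996311188
0.18657776156530137 0.9542212919454427
0.94 0.000 0.000 0.000 -0.001 -0.014 0.003  rows>=0.0
0.92 0.000 0.000 0.000 -0.002 -0.029 0.014  rows>=0.1
0.91 0.000 0.000 0.000 -0.002 -0.037 0.020  rows>=0.1
0.9 0.000 0.000 0.000 -0.002 -0.044 0.025  rows>=0.2
0.89 0.000 0.000 0.000 -0.002 -0.052 0.031  rows>=0.2
0.88 0.000 0.000 0.000 -0.002 -0.059 0.037  rows>=0.2
```

Emit:
send_rows:
  moves: "0 0 0 0 -0.014 0.004 -1;0 0 0 0 -0.022 0.01 -1;0 0 0 0 -0.03 0.016 -1;0 0 0 0 -0.037 0.021 -1;0 0 0 0 -0.037 0.021 -1"

```text
time: 30.0
eef_pos: [0.4992, 0.2294, 0.252]
tcp_rot: [0.654, 0.745, -0.099, -0.087]
contact_force: [0.8, 1.8, -7.6]
opening: 0.103
finger_force: 35.5
```

Emit:
send_rows:
  moves: "0 0 0 0 -0.005 0.006 -1;0 0 0 0 -0.01 0.012 -1;0 0 0 0 -0.01 0.012 -1"

```text
time: 30.38
eef_pos: [0.4982, 0.2293, 0.2515]
tcp_rot: [0.654, 0.745, -0.097, -0.086]
contact_force: [4.7, 2.6, -5.5]
opening: 0.104
finger_force: 35.7
```

Run:
```python
from h import *
s=ctrl.get_state();p=s['eef_pos']
print(p,s['opening'],s['contact_force'],s['finger_force'])
off=np.array([.64185,.24811,.24974])-handle(1.7);q=p-off-H
print(np.linalg.norm(q),np.arctan2(q[2],-q@bx)-np.arctan2(.053,.18))
```

```text
[0.49821099 0.22928652 0.25149043] 0.10420616031824588 [ 4.69304018  2.64429345 -5.50217691] 35.679221749305725
0.18668692048089153 0.9051888849909451
```

Emit:
send_rows:
  moves: "0 0 0 0 0.003 -0.003 -1;0 0 0 0 0.003 -0.003 -0.7;0 0 0 0 0.003 -0.003 -0.4;0 0 0 0 0.003 -0.003 -0.25;0 0 0 0 0.003 -0.003 -0.25;0 0 0 0 0.003 -0.15 -0.25;0 0 0 0 0.003 -0.35 -0.25;0 0 0 0 0.003 -0.6 -0.25;0 0 0 0 0.003 -0.85 -0.25;0 0 0 0 0.003 -0.85 -0.25"

```text
time: 31.62
eef_pos: [0.5431, 0.2351, 0.4206]
tcp_rot: [0.654, 0.746, -0.095, -0.084]
contact_force: [0.2, -0.1, 0.2]
opening: 0.377
finger_force: 0.0
```

Run:
```python
from h import *
s=ctrl.get_state();print(s['eef_pos'],s['opening'],s['contact_force'])
d=snap('side','d12.png');e=snap('scene','s12.png');w=snap('wrist','w12.png')
for n,c in(('side',d),('scene',e),('wrist',w)):
    g=cv2.cvtColor(c['image'],cv2.COLOR_RGB2GRAY)
    for th in(0.0,.8,.91,1.0):
        pts=[proj(c,handle(th)+k*by) for k in np.linspace(-.045,.045,19)]
        print(n,th,pts[9].round(),np.median([g[int(round(v)),int(round(u))] for u,v in pts if 0<=v<384 and 0<=u<512] or [-1]))
a=load('s0.png')['image'];k=cv2.absdiff(a,e['image']).max(2)
for nm,(u,v,h) in dict(ram=(161,222,16),cup=(232,222,18),jar=(198,256,12),tongs=(184,284,16),bottle=(121,208,14),scoop=(345,283,20),spat=(403,250,18)).items(): print(nm,(k[v-h:v+h,u-h:u+h]>40).sum())
band(d,.206)
```

```text
[0.54308341 0.23512133 0.42060338] 0.3766283457793593 [ 0.19610631 -0.07504904  0.15174209]
side 0.0 [181. 156.] 137.0
side 0.8 [198. 113.] 67.0
side 0.91 [201. 109.] 63.0
side 1.0 [205. 106.] 121.0
scene 0.0 [330. 178.] 181.0
scene 0.8 [340. 170.] 162.0
scene 0.91 [342. 172.] 45.0
scene 1.0 [344. 174.] 123.0
wrist 0.0 [201. 153.] 151.0
wrist 0.8 [241. 176.] 132.0
wrist 0.91 [257. 179.] 27.0
wrist 1.0 [273. 182.] 132.0
ram 0
cup 0
jar 0
tongs 20
bottle 0
scoop 0
spat 0
[253  90  16  11  35]
band [0.88866745 0.32792491] sd [0.06774949 0.12205412] ang -164.21724427515676
```

```bash
python3 -c "
from plant import ctrl
print(ctrl.sign_off())"
```

```text
the job is handed in; nothing more can be done
None
```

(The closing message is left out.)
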